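# Touch-latch drill cabinet

### The arm

A 7-joint arm with a two-finger parallel gripper is mounted at the origin on the work surface. World frame = base frame: x ahead of the robot, y to its left, z up, the work surface at z = 0. Lengths are in m, angles in degrees, forces in N, time in s.
With the tool pointing down it reaches from about 0.425 to 0.875 m from the base axis. Payload 4.7 kg.
Tool frame: the origin (TCP) lies between the finger pads; the fingertips stand 17 mm ahead of it and the grasp point (between the pads) lies 2 mm behind it; z points along the fingers, y is the line along which they close (so a half turn about z gives the same grasp; the last joint's range is limited). The gripper opens to 87 mm and grips with 3 to 60 N. Pads are 19 mm wide; open, the fingers measure 117 mm over their backs; the gripper's body (75 mm by 190 mm) begins 51 mm behind the grasp point.
Start: joints at [-65.254, 18.392, -4.016, 83.108, 1.295, 78.541, -3.26], TCP at [0.264, 0.594, 0.24] pointing down, gripper open.
Joint ranges: [-163.93, 163.93], [-17.29, 119.83], [-79.2, 71.16], [3.27, 140.29], [-89.18, 269.18], [5.43, 117.66], [-154.24, 154.24]. Speed limits (degrees/s): [147.25, 147.25, 180, 180, 180, 180, 180].

### API

Orientations are given as [roll, pitch, yaw] about the fixed x, y, z axes, in that order (R = Rz(yaw) Ry(pitch) Rx(roll)).
In Python, from cell import env, cams gives the robot as it stands.
- The arm moves only by the shell command python3 -m pendant 'ROWS' [FORCE]. ROWS is JSON, a list of rows, each an object of numbers: "tx", "ty", "tz": the shift along the tool's x, y, z each as a share of 0.05 m, from -1 to 1; "spin": the turn about the tool's z as a share of 4 degrees, from -1 to 1; "claw": the closure, from 0 (fully open) to 1 (shut). A call has 1 to 10 rows; each row shifts and turns the commanded pose from where the row before left it, along the tool's axes as they then stand; what a row does not reach is not made up. A row lasts 1/8 s, in which the tool goes at most 62.5 mm and 10.7 degrees, less where a joint would pass 70% of its speed; a pose out of reach is approached as far as the arm can. A call with a number of a shift or a turn outside -1 to 1 is refused whole. A call with a gripper value outside its range is refused whole. The fingers move at their own pace and stop on an object; FORCE is the grip in N (left out, the last holds). Time passes only in rows, so rows that do not move let the fingers close. It gives the time, the measured TCP pose, the force, the opening and the grip force at its end, in the units of the state.
- env.get_obs(): the state, without advancing time (a new reading comes with each control period).
- cams.read_camera(name): name is "side" or "top"; returns the picture (400x640x3 uint8, red, green, blue); there is no depth.
- cams.camera_info(name): a dict with "fx", "fy", "cx", "cy" (pixels), "rvec" (rotation vector, rad) and "tvec" (3), from world to camera coordinates, as OpenCV has them. Camera axes: x right, y down, z forward; pixel columns grow to the right and rows downward; lengths in m; the calibration is good to about 2 mm. A picture is of the moment at which its call begins. camera_info takes no time and is no camera call.
- env.sign_off(): hands the job in; it is judged then, once.
The state is a dict: "time_s": time; "qpos": joint angles; "joint_velocities": joint speeds; "effort": joint torques, N m; "tool_pos": TCP position; "tool_rot": TCP orientation; "force": force on the tool from outside, world axes, zero at the start; "wrist_torque": the same for the moment, N m; "grip_width": finger opening in m; "grasp_force": force on a finger pad.
Only numpy, scipy, OpenCV 4.12 (cv2) and the standard library are available. Lean on these libraries where they do the work, as an engineer would, in place of code of your own. Each camera call takes 0.05 s, during which the arm holds its last target. There are 200 camera calls.

### The job

Open the green door of the small drill cabinet using only the fingertips; pick nothing up. First push the aluminium block that stands before the door along the bench until it is well clear of the whole swing of the door, then press the door at its push plate until the catch lets go and the door springs ajar, and last put a fingertip behind the door and push it open until it stands about square to the cabinet or farther. The door must not hit the block, and the other offcut, the chuck key and the punch holder stay where they are.

Things in the scene. Friction and masses are not known exactly. Their poses are not given: they have to be found in the camera images.
- cabinet: Grey steel drill cabinet screwed to the bench, 120 mm deep (x), 160 wide (y), 170 high. Origin: centre of its underside, on the bench. Its own -x axis points out of its front, where the green door hangs; +y is the hinge side. The shut door's inner face lies at x = -68 mm (8 mm before the cabinet's front edge), its outer face at x = -80 mm.
- hinge (a point): Point on the door's upright hinge line, at the height of the door's top edge (168 mm above the bench), in the plane of its inner face (cabinet frame: x -68, y +80 mm). The door sweeps everything within 160 mm of this line; the block is well clear with its centre 195 mm or more from the line (measured level).
- push_plate (a point): Centre of the round steel push plate (34 mm across) on the door's outer face, 130 mm from the hinge line, 133 mm above the bench; a yellow mark on the top edge is above it. Moves with the door. Pressed 4 to 6 mm straight in (it resists with 2 to 5 N) the catch lets go; hard stop at 6.5 mm. As the finger draws back a spring pushes the door ajar. It does not latch again.
- free_edge (a point): Top of the door's free edge, in the plane of its inner face, 160 mm from the hinge line, 168 mm above the bench; moves with the door. The door is 12 mm thick, has no handle, and reaches from 12 to 168 mm above the bench. Behind it, lower than 45 mm above the bench, a striker pin stands out 34 mm, 145 mm from the hinge line: keep above it.
- door (a joint): Door angle in rad: 0 shut, negative while pressed in (catch lets go at about -0.03, stop at -0.05), about 0.55 when sprung ajar, 1.57 square to the cabinet, 1.75 the stop. From above it opens clockwise: at angle q it points from the hinge, in the cabinet's frame, along (-sin q, -cos q). Light friction keeps it where it is left beyond ajar.
- block: Plain aluminium offcut block before the door, 35 x 50 mm (x, y), 30 mm high, about 0.14 kg. Origin: centre of its underside. Its centre starts 95 to 115 mm from the shut door's outer face, its long side within 15 degrees of the door's plane, in the way of the swing. To be pushed, not lifted or tipped.
- offcut: The other loose aluminium offcut, 60 x 40 x 25 mm, elsewhere on the bench. Origin: centre of its underside. Leave it alone.
- chuck_key: Loose chrome chuck key lying on the bench, a T of 12 and 8 mm bars, 84 mm long, 70 mm across, 14 mm high. Origin: near the middle of its stem, on the bench. Leave it alone.
- punch_holder: Loose red plastic holder with three center punches, 50 x 70 mm, 85 mm high over the punches. Origin: centre of its underside. Leave it alone.

How it is judged (in metres and radians):
On the way, in this order (a step that is already met when the one before it is completed fails the run):
1. the block stands clear of the door's swing while the door is still shut (horizontal distance between block and hinge above 0.19 m and value of joint door below 0.1 rad), for 0.2 s.
2. the door has been pressed and has sprung ajar (value of joint door above 0.3 rad), for 0.1 s.
At the end, for the whole second after the job is handed in: The door stands open at 1.3 rad (75 degrees) or more and at rest; the block stands flat and still on the bench, its centre more than 190 mm from the hinge line; the bystanders are within 15 mm of their places (value of joint door above 1.3 rad and velocity of joint door between -0.05 and 0.05 rad/s and horizontal distance between block and hinge above 0.19 m and linear speed of block below 0.01 m/s and height (world z) of block below 0.006 m and angle between block's own z axis and vertical below 0.1 rad and distance of each of offcut, chuck_key, punch_holder from where it was at the start of the episode below 0.015 m); the robot touches nothing.
It fails at once if the block is lifted off the bench or tipped (height (world z) of block above 0.012 m or angle between block's own z axis and vertical above 0.35 rad).
It fails at once if the opening door hits the block (contact force between door and block above 0.5 N and value of joint door above 0.03 rad).
It fails at once if the other offcut is moved (distance of offcut from where it was at the start of the episode above 0.015 m).
It fails at once if the chuck key is moved (distance of chuck_key from where it was at the start of the episode above 0.015 m).
It fails at once if the punch holder is moved (distance of punch_holder from where it was at the start of the episode above 0.015 m).
It also fails if it takes over 58 s, if anything falls off the work surface, if the arm or the gripper's body presses on something with over 40 N, if the wrist force passes 120 N, or if a joint passes its speed limit or range.

## Working session

There is one attempt and no reset: what is moved stays moved. The work goes in short steps, Python scripts to look and compute and a shell command to move; the robot and the scene stay as the last step left them, time stands still between calls to the robot, and variables do not carry over. Pictures are saved under pics/ and viewed, at most 10 in all, crops included, and the job is handed in when it is done.

```bash
mkdir -p pics; ls; python3 - <<'E'
from cell import env,cams
import cv2
for n in("top","side"):
    cv2.imwrite(f"pics/{n}0.png",cams.read_camera(n)[:,:,::-1]); i=cams.camera_info(n); print(n,i)
o=env.get_obs();print(o)
E
```

```text
pics
top {'fx': 404.72866157703794, 'fy': 404.72866157703794, 'cx': 313.8353670284767, 'cy': 200.04265218427068, 'rvec': array([ 2.1545733 , -2.13090895,  0.10388583]), 'tvec': array([0.07379762, 0.61691031, 0.91331488])}
side {'fx': 474.6625872637803, 'fy': 474.6625872637803, 'cx': 317.3006613894024, 'cy': 204.1572620609003, 'rvec': array([ 2.24477281, -0.677874  ,  0.28354324]), 'tvec': array([-0.45881847,  0.34582684,  0.88483618])}
{'time_s': 0.1, 'qpos': array([-65.25493448,  18.43677051,  -4.01463049,  83.16832156,
         1.29568587,  78.54033789,  -3.26104923]), 'joint_velocities': array([ 0.04712026, -0.01617492,  0.02463979, -0.10087991,  0.02695103,
       -0.03697461, -0.10275587]), 'effort': array([ 1.35153260e-05, -4.92575991e+01, -4.05539470e-01, -3.13395488e+01,
       -6.40926207e-02,  3.96400702e-02,  8.57395707e-05]), 'tool_pos': array([0.26359498, 0.5936428 , 0.23854495]), 'tool_rot': array([-1.79899836e+02,  6.38336173e-03,  1.56062776e+02]), 'force': array([-0.48404207,  0.47020867,  0.23214946]), 'wrist_torque': array([0.04855514, 0.01746252, 0.00912558]), 'grasp_force': 0.0, 'grip_width': 0.08720936274570207}
```

View pics/top0.png

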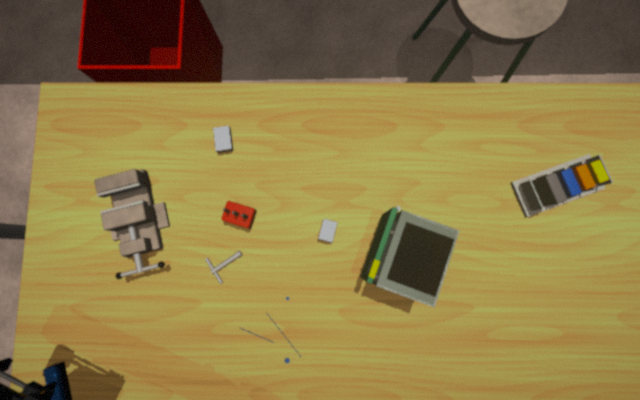

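View pics/side0.png

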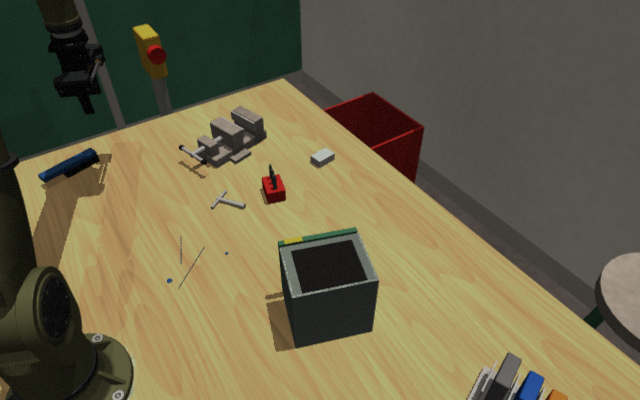

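Top view: the cabinet is at about (415,255), with its green door on the left from (398,210) at the hinge to (370,280) at the free edge and the yellow mark at (375,269). The block is at (328,231), the holder at (238,215), the chuck key at (225,265) and the other offcut at (222,138). In the side view the door's top edge runs from (280,243) to (357,231), and the block is hidden behind the cabinet.

```bash
cat > h.py <<'E'
import numpy as np,cv2
from cell import env,cams
def ray(n,uv,z):
    i=cams.camera_info(n);R=cv2.Rodrigues(np.array(i["rvec"]))[0];t=np.array(i["tvec"])
    uv=np.atleast_2d(uv).astype(float)
    d=np.c_[(uv[:,0]-i["cx"])/i["fx"],(uv[:,1]-i["cy"])/i["fy"],np.ones(len(uv))]@R
    c=-R.T@t
    return (c+d*((z-c[2])/d[:,2])[:,None])
def proj(n,P):
    i=cams.camera_info(n);K=np.array([[i["fx"],0,i["cx"]],[0,i["fy"],i["cy"]],[0,0,1]])
    return cv2.projectPoints(np.atleast_2d(P).astype(float),np.array(i["rvec"]),np.array(i["tvec"]),K,None)[0][:,0]
def crop(n,x0,y0,x1,y1,k,name):
    im=cams.read_camera(n);cv2.imwrite(name,cv2.resize(im[y0:y1,x0:x1,::-1],None,fx=k,fy=k,interpolation=cv2.INTER_CUBIC))
E
python3 - <<'E'
from h import *
im=cams.read_camera("top");hsv=cv2.cvtColor(im,cv2.COLOR_RGB2HSV)
def rect(m,x0,y0,x1,y1,z,n="top"):
    mm=np.zeros_like(m);mm[y0:y1,x0:x1]=m[y0:y1,x0:x1]
    c=max(cv2.findContours(mm,0,2)[0],key=cv2.contourArea);r=cv2.minAreaRect(c)
    P=ray(n,cv2.boxPoints(r),z);print(n,"px",np.round(r[0]),cv2.contourArea(c),"ctr",P.mean(0).round(4));print(P.round(4)[:,:2].tolist())
low=((hsv[...,1]<70)&(hsv[...,2]>110)).astype(np.uint8)
print("block");rect(low,305,205,350,255,.03)
print("offcut");rect(low,200,115,245,165,.025)
g=((hsv[...,0]>40)&(hsv[...,0]<90)&(hsv[...,1]>80)).astype(np.uint8)
print("door");rect(g,340,190,420,300,.168)
y=((hsv[...,0]>25)&(hsv[...,0]<35)&(hsv[...,1]>200)&(hsv[...,2]>150)).astype(np.uint8)
print("yellow");rect(y,360,255,390,290,.168)
s=cams.read_camera("side");hs=cv2.cvtColor(s,cv2.COLOR_RGB2HSV)
g=((hs[...,0]>40)&(hs[...,0]<90)&(hs[...,1]>80)).astype(np.uint8)
print("doorside");rect(g,270,220,370,260,.168,"side")
r=((im[...,0]>120)&(im[...,1]<60)).astype(np.uint8)
print("holder");rect(r,215,190,265,240,.03)
print("key",ray("top",[[210,260],[241,253],[221,281]],.01).round(3).tolist())
for n,a in(("top",im[180:320,300:470]),("side",s[210:360,260:400])):
    cv2.imwrite(f"pics/{n}1.png",cv2.resize(a[:,:,::-1],None,fx=4,fy=4,interpolation=cv2.INTER_CUBIC)[:600])
E
```

```text
block
top px [327. 230.] 287.5 ctr [0.5461 0.0479 0.03  ]
[[0.5259, 0.0712], [0.5751, 0.0584], [0.5662, 0.0245], [0.5171, 0.0376]]
offcut
top px [222. 138.] 357.5 ctr [0.7696 0.3086 0.025 ]
[[0.7969, 0.3336], [0.802, 0.2929], [0.7423, 0.2837], [0.7372, 0.3241]]
door
top px [385. 234.] 322.0 ctr [ 0.5338 -0.0675  0.168 ]
[[0.4851, -0.0416], [0.5876, -0.0784], [0.5824, -0.0935], [0.48, -0.0565]]
yellow
top px [374. 268.] 65.0 ctr [ 0.464  -0.0445  0.168 ]
[[0.4492, -0.0345], [0.4817, -0.0456], [0.4789, -0.0545], [0.4464, -0.0434]]
doorside
side px [317. 237.] 240.5 ctr [ 0.5107 -0.0616  0.168 ]
[[0.4388, -0.0285], [0.5889, -0.0817], [0.5817, -0.0947], [0.4334, -0.0417]]
holder
top px [238. 214.] 473.0 ctr [0.5811 0.262  0.03  ]
[[0.5682, 0.3001], [0.6131, 0.2879], [0.5938, 0.2236], [0.5492, 0.2361]]
key [[0.472, 0.329, 0.01], [0.49, 0.255, 0.01], [0.423, 0.301, 0.01]]
```

View pics/top1.png

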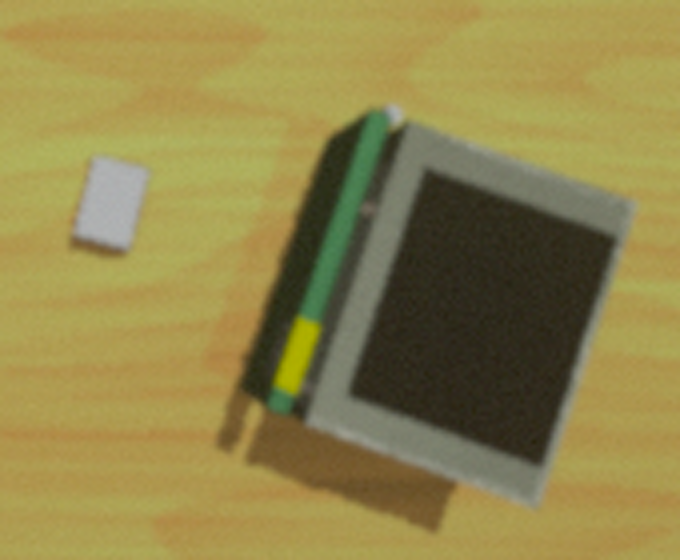

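View pics/side1.png

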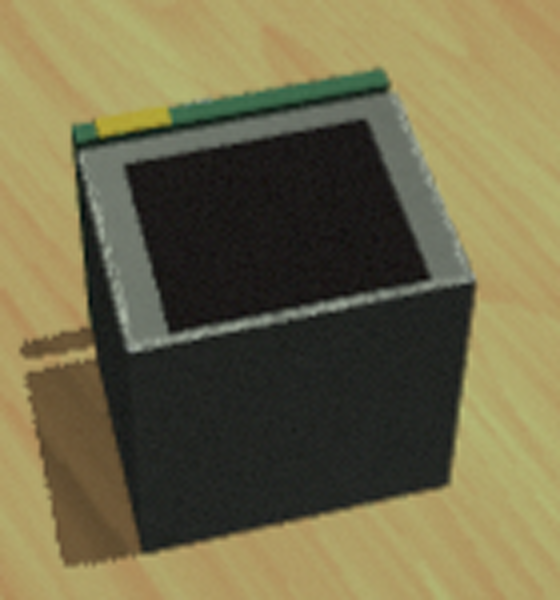

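The views agree on the door. The crops show its top edge with the inner-face hinge at about (0.583,-0.095) and the free edge at (0.434,-0.042), and the outward normal is about (0.336,0.942). The block is at (0.546,0.048). I'll turn the tool to yaw ≈70° so the closing line lies along the door, with the fingers shut.

```bash
cat >> h.py <<'E'
H=np.array([.583,-.0948]);n=np.array([.336,.942]);n/=np.linalg.norm(n);u=np.array([-n[1],n[0]])  # u: hinge -> free edge (shut)
def go(xy,z,yaw=70.4):
    "print remaining move in row units (shares of 50 mm / 4 deg)"
    o=env.get_obs();p=o["tool_pos"];y=np.radians(o["tool_rot"][2]);d=np.r_[xy,z]-p
    tx=np.array([np.cos(y),np.sin(y)]);ty=np.array([np.sin(y),-np.cos(y)])
    print("pos",p.round(4),"rpy",o["tool_rot"].round(2),"t",round(o["time_s"],2),"F",o["force"].round(2))
    print("units tx %.2f ty %.2f tz %.2f spin %.2f"%(d[:2]@tx/.05,d[:2]@ty/.05,-d[2]/.05,-(yaw-o["tool_rot"][2])/4))
E
R='{"spin":1,"claw":1}'
python3 -m pendant '[{"spin":1,"claw":1},{"spin":1,"claw":1},{"spin":1,"claw":1},{"spin":1,"claw":1},{"spin":1,"claw":1},{"spin":1,"claw":1},{"spin":1,"claw":1},{"spin":1,"claw":1},{"spin":1,"claw":1},{"spin":1,"claw":1}]' 20
python3 -m pendant '[{"spin":1,"claw":1},{"spin":1,"claw":1},{"spin":1,"claw":1},{"spin":1,"claw":1},{"spin":1,"claw":1},{"spin":1,"claw":1},{"spin":1,"claw":1},{"spin":1,"claw":1},{"spin":1,"claw":1},{"spin":1,"claw":1}]'
python3 -m pendant '[{"spin":0.7,"claw":1},{"spin":0.7,"claw":1}]'
python3 - <<'E'
from h import *
B=np.array([.5461,.0479]);print("block dist",np.hypot(*(B-H)))
g=B-n*.041;print(g);go(g,.24)
E
```

```text
block dist 0.14739369050268059
[0.53232579 0.00928302]
pos [0.2637 0.5938 0.2389] rpy [-179.93    0.    156.06] t 0.2 F [-0.3   0.2   0.46]
units tx -9.65 ty -8.50 tz -0.02 spin 21.42invalid input at $[0]: expected keys tx, ty, tz, spin, claw
invalid input at $[0]: expected keys tx, ty, tz, spin, claw
invalid input at $[0]: expected keys tx, ty, tz, spin, claw
```

```bash

python3 -m pendant '[{"tx":0,"ty":0,"tz":0,"spin":1,"claw":1},{"tx":0,"ty":0,"tz":0,"spin":1,"claw":1},{"tx":0,"ty":0,"tz":0,"spin":1,"claw":1},{"tx":0,"ty":0,"tz":0,"spin":1,"claw":1},{"tx":0,"ty":0,"tz":0,"spin":1,"claw":1},{"tx":0,"ty":0,"tz":0,"spin":1,"claw":1},{"tx":0,"ty":0,"tz":0,"spin":1,"claw":1},{"tx":0,"ty":0,"tz":0,"spin":1,"claw":1},{"tx":0,"ty":0,"tz":0,"spin":1,"claw":1},{"tx":0,"ty":0,"tz":0,"spin":1,"claw":1}]' 20
python3 -m pendant '[{"tx":0,"ty":0,"tz":0,"spin":1,"claw":1},{"tx":0,"ty":0,"tz":0,"spin":1,"claw":1},{"tx":0,"ty":0,"tz":0,"spin":1,"claw":1},{"tx":0,"ty":0,"tz":0,"spin":1,"claw":1},{"tx":0,"ty":0,"tz":0,"spin":1,"claw":1},{"tx":0,"ty":0,"tz":0,"spin":1,"claw":1},{"tx":0,"ty":0,"tz":0,"spin":1,"claw":1},{"tx":0,"ty":0,"tz":0,"spin":1,"claw":1},{"tx":0,"ty":0,"tz":0,"spin":1,"claw":1},{"tx":0,"ty":0,"tz":0,"spin":1,"claw":1}]'
python3 -m pendant '[{"tx":0,"ty":0,"tz":0,"spin":0.7,"claw":1},{"tx":0,"ty":0,"tz":0,"spin":0.7,"claw":1}]'
python3 - <<'E'
from h import *
B=np.array([.5461,.0479])
go(B-n*.041,.24)
E
```

```text
time_s: 1.45
tool_pos: [0.2637, 0.5939, 0.2393]
tool_rot: [-180.0, 0.0, 115.9]
force: [0.0, 0.6, -0.2]
grip_width: 0.0015
grasp_force: 0.0
time_s: 2.7
tool_pos: [0.2637, 0.594, 0.2393]
tool_rot: [-180.0, 0.0, 75.9]
force: [0.0, -0.3, -0.2]
grip_width: 0.0005
grasp_force: 0.0
time_s: 2.95
tool_pos: [0.2636, 0.594, 0.2392]
tool_rot: [180.0, 0.0, 70.4]
force: [-0.3, 0.6, 1.0]
grip_width: 0.0001
grasp_force: 0.0
pos [0.2636 0.594  0.2392] rpy [1.800e+02 3.000e-02 7.037e+01] t 2.95 F [-0.29  0.63  1.02]
units tx -9.21 ty 8.99 tz -0.02 spin -0.01
```

```bash

python3 -m pendant '[{"tx":-0.7,"ty":0.7,"tz":0,"spin":0,"claw":1},{"tx":-0.7,"ty":0.7,"tz":0,"spin":0,"claw":1},{"tx":-0.7,"ty":0.7,"tz":0,"spin":0,"claw":1},{"tx":-0.7,"ty":0.7,"tz":0,"spin":0,"claw":1},{"tx":-0.7,"ty":0.7,"tz":0,"spin":0,"claw":1},{"tx":-0.7,"ty":0.7,"tz":0,"spin":0,"claw":1},{"tx":-0.7,"ty":0.7,"tz":0,"spin":0,"claw":1},{"tx":-0.7,"ty":0.7,"tz":0,"spin":0,"claw":1},{"tx":-0.7,"ty":0.7,"tz":0,"spin":0,"claw":1},{"tx":-0.7,"ty":0.7,"tz":0,"spin":0,"claw":1}]' >/dev/null
python3 -m pendant '[{"tx":-0.7,"ty":0.65,"tz":0,"spin":0,"claw":1},{"tx":-0.7,"ty":0.65,"tz":0,"spin":0,"claw":1},{"tx":-0.7,"ty":0.65,"tz":0,"spin":0,"claw":1}]' >/dev/null
python3 - <<'E'
from h import *
B=np.array([.5461,.0479])
go(B-n*.041,.24)
E
```

```text
pos [0.5337 0.0143 0.2397] rpy [ 1.7999e+02 -4.0000e-02  7.0480e+01] t 4.58 F [-0.13  0.14  0.21]
units tx -0.10 ty 0.01 tz -0.01 spin 0.02
```

```bash

python3 -m pendant '[{"tx":-0.1,"ty":0,"tz":0.6,"spin":0,"claw":1},{"tx":0,"ty":0,"tz":0.7,"spin":0,"claw":1},{"tx":0,"ty":0,"tz":0.7,"spin":0,"claw":1},{"tx":0,"ty":0,"tz":0.6,"spin":0,"claw":1},{"tx":0,"ty":0,"tz":0.5,"spin":0,"claw":1},{"tx":0,"ty":0,"tz":0.4,"spin":0,"claw":1},{"tx":0,"ty":0,"tz":0.4,"spin":0,"claw":1},{"tx":0,"ty":0,"tz":0.2,"spin":0,"claw":1},{"tx":0,"ty":0,"tz":0.1,"spin":0,"claw":1}]'
python3 - <<'E'
from h import *
crop("top",230,150,470,330,3,"pics/top2.png")
crop("side",200,150,400,300,4,"pics/side2.png")
E
```

```text
time_s: 5.7
tool_pos: [0.5316, 0.0109, 0.0292]
tool_rot: [-180.0, 0.0, 70.5]
force: [0.1, 0.7, 0.3]
grip_width: 0.0005
grasp_force: 0.0
```

View pics/top2.png

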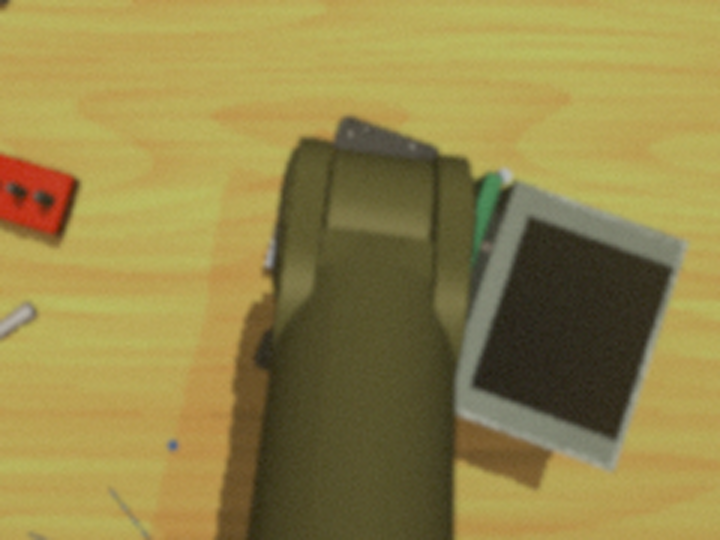

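The arm covers most of the scene. The holder, at upper left (30,195), is far from the gripper. Next I push the block along +tx (outward), about 92 mm in gentle steps.

```bash

python3 -m pendant '[{"tx":0.1,"ty":0,"tz":0,"spin":0,"claw":1},{"tx":0.1,"ty":0,"tz":0,"spin":0,"claw":1},{"tx":0.1,"ty":0,"tz":0,"spin":0,"claw":1},{"tx":0.1,"ty":0,"tz":0,"spin":0,"claw":1},{"tx":0.1,"ty":0,"tz":0,"spin":0,"claw":1},{"tx":0.1,"ty":0,"tz":0,"spin":0,"claw":1},{"tx":0.1,"ty":0,"tz":0,"spin":0,"claw":1},{"tx":0.1,"ty":0,"tz":0,"spin":0,"claw":1},{"tx":0.1,"ty":0,"tz":0,"spin":0,"claw":1},{"tx":0.1,"ty":0,"tz":0,"spin":0,"claw":1}]'
python3 -m pendant '[{"tx":0.1,"ty":0,"tz":0,"spin":0,"claw":1},{"tx":0.1,"ty":0,"tz":0,"spin":0,"claw":1},{"tx":0.1,"ty":0,"tz":0,"spin":0,"claw":1},{"tx":0.1,"ty":0,"tz":0,"spin":0,"claw":1},{"tx":0.1,"ty":0,"tz":0,"spin":0,"claw":1},{"tx":0.1,"ty":0,"tz":0,"spin":0,"claw":1},{"tx":0.1,"ty":0,"tz":0,"spin":0,"claw":1},{"tx":0.1,"ty":0,"tz":0,"spin":0,"claw":1},{"tx":0.06,"ty":0,"tz":0,"spin":0,"claw":1},{"tx":0,"ty":0,"tz":0,"spin":0,"claw":1}]'
python3 -m pendant '[{"tx":-0.1,"ty":0,"tz":0,"spin":0,"claw":1},{"tx":-0.2,"ty":0,"tz":0,"spin":0,"claw":1},{"tx":0,"ty":0,"tz":-0.6,"spin":0,"claw":1},{"tx":0,"ty":0,"tz":-0.8,"spin":0,"claw":1},{"tx":0,"ty":0,"tz":-0.8,"spin":0,"claw":1},{"tx":0,"ty":0,"tz":-0.8,"spin":0,"claw":1},{"tx":0,"ty":0,"tz":-0.8,"spin":0,"claw":1},{"tx":0,"ty":0,"tz":-0.4,"spin":0,"claw":1}]'
python3 - <<'E'
from h import *
P=H+u*.130+n*.012
print("plate",P); go(P+n*.08,.24)
im=cams.read_camera("side");cv2.imwrite("pics/side3.png",im[:,:,::-1])
im=cams.read_camera("top");cv2.imwrite("pics/top3.png",im[:,:,::-1])
E
```

```text
time_s: 7.05
tool_pos: [0.5485, 0.0584, 0.0296]
tool_rot: [180.0, -0.0, 70.5]
force: [-0.5, -1.4, 0.8]
grip_width: 0.0006
grasp_force: 0.7
time_s: 8.3
tool_pos: [0.5629, 0.0993, 0.0295]
tool_rot: [180.0, -0.0, 70.5]
force: [0.3, -0.4, -0.8]
grip_width: 0.0004
grasp_force: 0.0
time_s: 9.3
tool_pos: [0.5584, 0.0834, 0.2421]
tool_rot: [179.9, -0.1, 70.4]
force: [-0.1, -0.3, -0.4]
grip_width: 0.0006
grasp_force: 0.0
plate [ 0.46458739 -0.03982315]
pos [0.5584 0.0834 0.2421] rpy [ 1.7986e+02 -1.4000e-01  7.0390e+01] t 9.3 F [-0.14 -0.25 -0.45]
units tx -1.35 ty -0.94 tz 0.04 spin -0.00
```

View pics/side3.png

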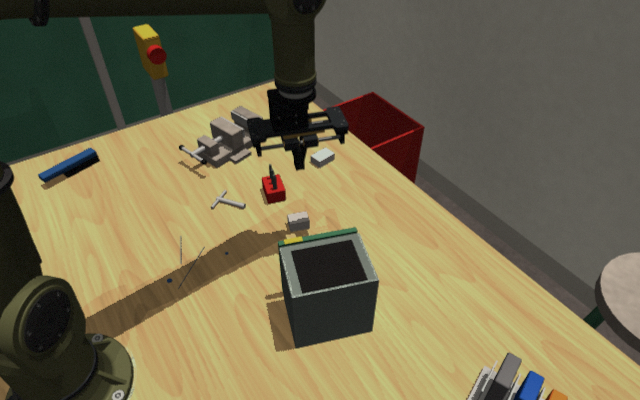

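Side view: the block now stands at about (298,220), upright between the door and the holder, which hasn't moved from (273,188). I'll move before the push plate and measure the block's distance.

```bash

python3 -m pendant '[{"tx":-0.7,"ty":-0.5,"tz":0,"spin":0,"claw":1},{"tx":-0.65,"ty":-0.44,"tz":0.04,"spin":0,"claw":1},{"tx":0,"ty":0,"tz":0,"spin":0,"claw":1}]'
python3 - <<'E'
from h import *
for n_ in("side","top"):
    im=cams.read_camera(n_);hsv=cv2.cvtColor(im,cv2.COLOR_RGB2HSV)
    m=((hsv[...,1]<80)&(hsv[...,2]>95)).astype(np.uint8)
    x0,y0,x1,y1=(282,205,318,228) if n_=="side" else (275,185,330,235)
    mm=np.zeros_like(m);mm[y0:y1,x0:x1]=m[y0:y1,x0:x1]
    for c in cv2.findContours(mm,0,2)[0]:
        if cv2.contourArea(c)>40:
            r=cv2.minAreaRect(c);P=ray(n_,[r[0]],.03)[0];print(n_,r,P,np.hypot(*(P[:2]-H)))
P=H+u*.130+n*.012
go(P+n*.03,.147)
E
```

```text
time_s: 9.78
tool_pos: [0.4885, 0.0342, 0.2361]
tool_rot: [-179.8, -0.0, 70.3]
force: [0.1, -0.0, -0.8]
grip_width: 0.0003
grasp_force: 0.0
side ((298.0, 219.0), (16.0, 22.0), 90.0) [0.57279166 0.12027831 0.03      ] 0.21532043850067908
top ((295.0, 218.0), (15.227017402648926, 21.91204833984375), 21.801406860351562) [0.57400841 0.12500948 0.03      ] 0.2199933082661263
pos [0.4905 0.0366 0.2368] rpy [-1.7996e+02 -4.0000e-02  7.0440e+01] t 9.88 F [ 0.54  0.66 -0.24]
units tx -1.01 ty 0.02 tz 1.80 spin 0.01
```

Both views put the block about 0.217 m from the hinge, well clear. Next I lower to plate height and approach.

```bash

python3 -m pendant '[{"tx":0,"ty":0,"tz":0.6,"spin":0,"claw":1},{"tx":0,"ty":0,"tz":0.7,"spin":0,"claw":1},{"tx":0,"ty":0.02,"tz":0.6,"spin":0,"claw":1},{"tx":-0.4,"ty":0,"tz":0,"spin":0,"claw":1},{"tx":-0.4,"ty":0,"tz":0,"spin":0,"claw":1},{"tx":-0.3,"ty":0,"tz":0,"spin":0,"claw":1},{"tx":-0.1,"ty":0,"tz":0,"spin":0,"claw":1},{"tx":0,"ty":0,"tz":0,"spin":0,"claw":1}]'
python3 - <<'E'
from h import *
P=H+u*.130+n*.012
go(P+n*.0095,.142)
E
```

```text
time_s: 10.88
tool_pos: [0.4721, -0.0205, 0.1432]
tool_rot: [179.9, -0.1, 70.4]
force: [0.1, 0.0, 0.1]
grip_width: 0.0006
grasp_force: 0.0
pos [ 0.4721 -0.0205  0.1432] rpy [ 1.7994e+02 -9.0000e-02  7.0420e+01] t 10.88 F [0.13 0.05 0.11]
units tx -0.23 ty -0.01 tz 0.02 spin 0.01
```

```bash

for i in 1 2; do :; done
python3 -m pendant '[{"tx":-0.1,"ty":0,"tz":0,"spin":0,"claw":1},{"tx":-0.04,"ty":0,"tz":0,"spin":0,"claw":1},{"tx":0,"ty":0,"tz":0,"spin":0,"claw":1}]' | grep -E "pos|force"
python3 -m pendant '[{"tx":-0.04,"ty":0,"tz":0,"spin":0,"claw":1},{"tx":0,"ty":0,"tz":0,"spin":0,"claw":1}]'| grep -E "pos|force"
python3 -m pendant '[{"tx":-0.04,"ty":0,"tz":0,"spin":0,"claw":1},{"tx":0,"ty":0,"tz":0,"spin":0,"claw":1}]'| grep -E "pos|force"
```

```text
tool_pos: [0.4694, -0.0269, 0.1425]
force: [-0.1, 0.7, -0.0]
grasp_force: 0.0
tool_pos: [0.469, -0.0279, 0.1426]
force: [1.1, 2.7, -1.5]
grasp_force: 1.7
tool_pos: [0.4677, -0.0313, 0.1425]
force: [0.1, 1.5, 0.2]
grasp_force: 0.3
```

```bash

python3 -m pendant '[{"tx":-0.03,"ty":0,"tz":0,"spin":0,"claw":1},{"tx":0,"ty":0,"tz":0,"spin":0,"claw":1}]' | grep -E "pos|force"
python3 -m pendant '[{"tx":-0.03,"ty":0,"tz":0,"spin":0,"claw":1},{"tx":0,"ty":0,"tz":0,"spin":0,"claw":1}]'| grep -E "pos|force"
```

```text
tool_pos: [0.4675, -0.032, 0.1425]
force: [-0.4, 2.5, -0.3]
grasp_force: 1.3
tool_pos: [0.467, -0.0332, 0.1425]
force: [0.3, 4.7, -0.6]
grasp_force: 1.9
```

```bash

python3 -m pendant '[{"tx":-0.03,"ty":0,"tz":0,"spin":0,"claw":1},{"tx":0,"ty":0,"tz":0,"spin":0,"claw":1}]' | grep -E "pos|force"
python3 -m pendant '[{"tx":-0.02,"ty":0,"tz":0,"spin":0,"claw":1},{"tx":0,"ty":0,"tz":0,"spin":0,"claw":1}]'| grep -E "pos|force"
```

```text
tool_pos: [0.4669, -0.0333, 0.1426]
force: [1.5, 7.1, -1.3]
grasp_force: 3.5
tool_pos: [0.4669, -0.0333, 0.1426]
force: [2.3, 9.2, -2.0]
grasp_force: 4.6
```

Hard stop reached (about 9 N). Now I draw back.

```bash

python3 -m pendant '[{"tx":0.15,"ty":0,"tz":0,"spin":0,"claw":1},{"tx":0.2,"ty":0,"tz":0,"spin":0,"claw":1},{"tx":0.3,"ty":0,"tz":0,"spin":0,"claw":1},{"tx":0.4,"ty":0,"tz":0,"spin":0,"claw":1},{"tx":0.5,"ty":0,"tz":0,"spin":0,"claw":1},{"tx":0.6,"ty":0,"tz":0,"spin":0,"claw":1},{"tx":0.3,"ty":0,"tz":-0.8,"spin":0,"claw":1},{"tx":0,"ty":0,"tz":-0.8,"spin":0,"claw":1},{"tx":0,"ty":0,"tz":-0.5,"spin":0,"claw":1},{"tx":0,"ty":0,"tz":0,"spin":0,"claw":1}]'
python3 - <<'E'
from h import *
im=cams.read_camera("side");cv2.imwrite("pics/side4.png",cv2.resize(im[150:300,200:400,::-1],None,fx=4,fy=4,interpolation=cv2.INTER_CUBIC))
hs=cv2.cvtColor(im,cv2.COLOR_RGB2HSV)
y=((hs[...,0]>25)&(hs[...,0]<35)&(hs[...,1]>200)&(hs[...,2]>120)).astype(np.uint8);y[:200]=0;y[270:]=0;y[:,:240]=0;y[:,380:]=0
m=cv2.moments(y,True);c=(m["m10"]/m["m00"],m["m01"]/m["m00"]);P=ray("side",[c],.168)[0,:2];d=P-H
print(c,m["m00"],P,"r",np.hypot(*d),"q",np.arctan2(d@n,d@u))
E
```

```text
time_s: 14.0
tool_pos: [0.5087, 0.0814, 0.2494]
tool_rot: [179.8, -0.1, 70.6]
force: [0.6, -0.3, -0.4]
grip_width: 0.0005
grasp_force: 0.0Traceback (most recent call last):
  File "<stdin>", line 5, in <module>
ZeroDivisionError: float division by zero
```

View pics/side4.png

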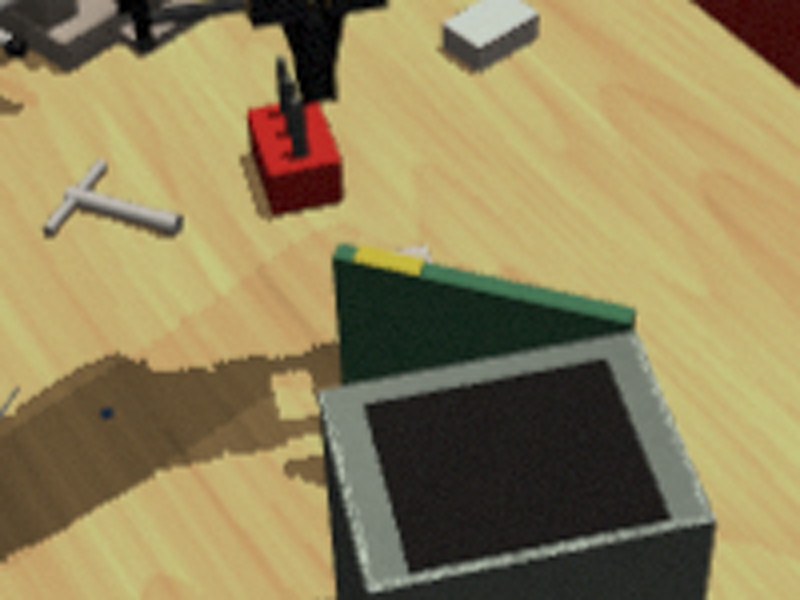

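The door has sprung ajar: its free-edge top is at crop (338,262) = px (284.5,215.5) and the hinge at px (358,231). The block is behind it, and the bystanders look unmoved. I'll work out the angle and the path behind the door.

```bash
cat >> h.py <<'E'
def wp(q,r,off):
    d=np.cos(q)*u+np.sin(q)*n;m=-np.cos(q)*n+np.sin(q)*u
    return H+r*d+off*m
E
python3 - <<'E'
from h import *
P=ray("side",[[284.5,215.5]],.168)[0,:2];d=P-H;q=np.arctan2(d@n,d@u);print(P,"r",np.hypot(*d),"q",q)
s=wp(q,.130,.030);print(s);go(s,.25)
path=[s]+[wp(a,.130,.0165) for a in np.arange(.6,1.66,.1)]
D=np.diff(path,axis=0)/.05
for a,v,p in zip(np.arange(.6,1.66,.1),D,path[1:]): print(round(a,2),"tx %.2f ty %.2f"%(v@n,v@-u),p.round(3))
E
```

```text
[0.48668838 0.02495238] r 0.15367680092202532 q 0.5508450071992917
[ 0.47814955 -0.01229919]
pos [0.5077 0.081  0.2477] rpy [ 1.7996e+02 -4.0000e-02  7.0550e+01] t 14.05 F [ 0.28 -0.81  0.06]
units tx -1.96 ty 0.06 tz -0.05 spin 0.04
0.6 tx 0.35 ty 0.20 [0.493 0.001]
0.7 tx 0.23 ty 0.13 [0.503 0.009]
0.8 tx 0.21 ty 0.15 [0.514 0.017]
0.9 tx 0.20 ty 0.17 [0.525 0.023]
1.0 tx 0.18 ty 0.19 [0.538 0.028]
1.1 tx 0.16 ty 0.21 [0.55  0.032]
1.2 tx 0.14 ty 0.22 [0.563 0.035]
1.3 tx 0.11 ty 0.24 [0.576 0.036]
1.4 tx 0.09 ty 0.25 [0.589 0.036]
1.5 tx 0.06 ty 0.25 [0.602 0.035]
1.6 tx 0.04 ty 0.26 [0.615 0.032]
```

```bash

python3 -m pendant '[{"tx":-0.6,"ty":0,"tz":0,"spin":0,"claw":1},{"tx":-0.7,"ty":0,"tz":0,"spin":0,"claw":1},{"tx":-0.66,"ty":0.06,"tz":0,"spin":0,"claw":1},{"tx":0,"ty":0,"tz":0,"spin":0,"claw":1},{"tx":0,"ty":0,"tz":0.5,"spin":0,"claw":1},{"tx":0,"ty":0,"tz":0.6,"spin":0,"claw":1},{"tx":0,"ty":0,"tz":0.6,"spin":0,"claw":1},{"tx":0,"ty":0,"tz":0.4,"spin":0,"claw":1},{"tx":0,"ty":0,"tz":0.25,"spin":0,"claw":1},{"tx":0,"ty":0,"tz":0,"spin":0,"claw":1}]'
python3 - <<'E'
from h import *
go(wp(.551,.130,.030),.13)
im=cams.read_camera("side");cv2.imwrite("pics/side5.png",cv2.resize(im[150:300,200:400,::-1],None,fx=4,fy=4,interpolation=cv2.INTER_CUBIC))
E
```

```text
time_s: 15.3
tool_pos: [0.4766, -0.0133, 0.1289]
tool_rot: [-179.9, 0.1, 70.5]
force: [-0.4, 0.2, 1.2]
grip_width: 0.0007
grasp_force: 0.0
pos [ 0.4766 -0.0133  0.1289] rpy [-1.7989e+02  1.0000e-01  7.0500e+01] t 15.3 F [-0.36  0.15  1.15]
units tx 0.03 ty 0.02 tz -0.02 spin 0.03
```

View pics/side5.png

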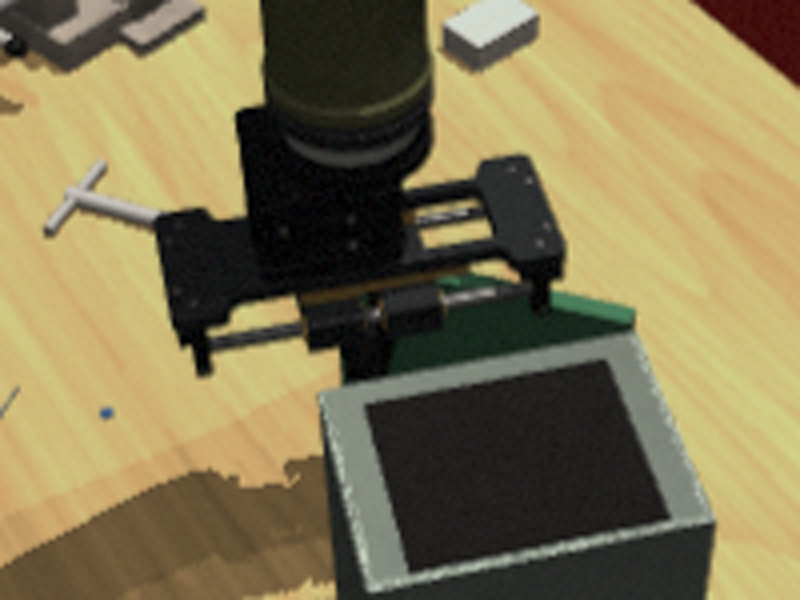

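The fingertips (crop (365,350)) stand behind the door and in front of the cabinet, and the gripper body is above both. I'll push the door along its arc.

```bash

python3 -m pendant '[{"tx":0.2,"ty":0.12,"tz":0,"spin":0,"claw":1},{"tx":0.18,"ty":0.1,"tz":0,"spin":0,"claw":1},{"tx":0.12,"ty":0.07,"tz":0,"spin":0,"claw":1},{"tx":0.11,"ty":0.06,"tz":0,"spin":0,"claw":1},{"tx":0.11,"ty":0.07,"tz":0,"spin":0,"claw":1},{"tx":0.1,"ty":0.08,"tz":0,"spin":0,"claw":1},{"tx":0.1,"ty":0.08,"tz":0,"spin":0,"claw":1},{"tx":0.1,"ty":0.09,"tz":0,"spin":0,"claw":1},{"tx":0.09,"ty":0.09,"tz":0,"spin":0,"claw":1},{"tx":0.09,"ty":0.1,"tz":0,"spin":0,"claw":1}]'
python3 - <<'E'
from h import *
go(wp(1.0,.130,.0165),.13)
E
```

```text
time_s: 16.6
tool_pos: [0.5382, 0.0285, 0.13]
tool_rot: [-180.0, -0.0, 70.5]
force: [-0.6, 0.4, 0.0]
grip_width: 0.0003
grasp_force: 0.2
pos [0.5382 0.0285 0.13  ] rpy [-180.     -0.     70.46] t 16.6 F [-0.64  0.41  0.03]
units tx -0.01 ty -0.01 tz 0.00 spin 0.02
```

```bash

python3 -m pendant '[{"tx":0.08,"ty":0.1,"tz":0,"spin":0,"claw":1},{"tx":0.08,"ty":0.11,"tz":0,"spin":0,"claw":1},{"tx":0.07,"ty":0.11,"tz":0,"spin":0,"claw":1},{"tx":0.07,"ty":0.11,"tz":0,"spin":0,"claw":1},{"tx":0.06,"ty":0.12,"tz":0,"spin":0,"claw":1},{"tx":0.05,"ty":0.12,"tz":0,"spin":0,"claw":1},{"tx":0.05,"ty":0.12,"tz":0,"spin":0,"claw":1},{"tx":0.04,"ty":0.13,"tz":0,"spin":0,"claw":1},{"tx":0.03,"ty":0.13,"tz":0,"spin":0,"claw":1},{"tx":0.03,"ty":0.12,"tz":0,"spin":0,"claw":1}]'
python3 -m pendant '[{"tx":0.02,"ty":0.12,"tz":0,"spin":0,"claw":1},{"tx":0.02,"ty":0.1,"tz":0,"spin":0,"claw":1},{"tx":0,"ty":0.06,"tz":0,"spin":0,"claw":1},{"tx":0,"ty":0,"tz":0,"spin":0,"claw":1},{"tx":0,"ty":0,"tz":0,"spin":0,"claw":1}]'
python3 - <<'E'
from h import *
go(wp(1.6,.130,.0165),.13)
E
```

```text
time_s: 17.85
tool_pos: [0.6028, 0.0351, 0.1301]
tool_rot: [180.0, -0.0, 70.5]
force: [-1.2, -0.3, -0.4]
grip_width: 0.0007
grasp_force: 0.2
time_s: 18.48
tool_pos: [0.6162, 0.0324, 0.1301]
tool_rot: [180.0, -0.0, 70.5]
force: [0.0, 0.2, 0.4]
grip_width: 0.0004
grasp_force: 0.0
pos [0.6162 0.0324 0.1301] rpy [ 1.7999e+02 -1.0000e-02  7.0460e+01] t 18.48 F [0.03 0.16 0.41]
units tx -0.01 ty -0.02 tz 0.00 spin 0.02
```

Now I retreat and look.

```bash

python3 -m pendant '[{"tx":0,"ty":-0.3,"tz":0,"spin":0,"claw":1},{"tx":0,"ty":-0.6,"tz":0,"spin":0,"claw":1},{"tx":0,"ty":-0.4,"tz":-0.6,"spin":0,"claw":1},{"tx":0,"ty":-0.3,"tz":-0.8,"spin":0,"claw":1},{"tx":0,"ty":-0.3,"tz":-0.8,"spin":0,"claw":1},{"tx":0.6,"ty":-0.3,"tz":-0.6,"spin":0,"claw":1},{"tx":0.7,"ty":0,"tz":0,"spin":0,"claw":1},{"tx":0.7,"ty":0,"tz":0,"spin":0,"claw":1},{"tx":0.7,"ty":0,"tz":0,"spin":0,"claw":1},{"tx":0.7,"ty":0,"tz":0,"spin":0,"claw":1}]'
python3 -m pendant '[{"tx":0.5,"ty":0,"tz":0,"spin":0,"claw":1},{"tx":0,"ty":0,"tz":0,"spin":0,"claw":1},{"tx":0,"ty":0,"tz":0,"spin":0,"claw":1}]'
python3 - <<'E'
from h import *
a=cams.read_camera("side")[120:360,200:400,::-1];b=cams.read_camera("top")[100:340,180:470,::-1]
cv2.imwrite("pics/end.png",cv2.resize(np.hstack([a,b]),None,fx=1.6,fy=1.6,interpolation=cv2.INTER_CUBIC))
E
```

```text
time_s: 19.73
tool_pos: [0.5686, 0.2306, 0.2701]
tool_rot: [-180.0, -0.0, 70.5]
force: [-0.5, -0.9, -0.2]
grip_width: 0.0001
grasp_force: 0.0
time_s: 20.1
tool_pos: [0.5773, 0.2515, 0.2701]
tool_rot: [-180.0, 0.0, 70.4]
force: [-0.2, -0.3, -1.2]
grip_width: 0.0005
grasp_force: 0.0
```

View pics/end.png

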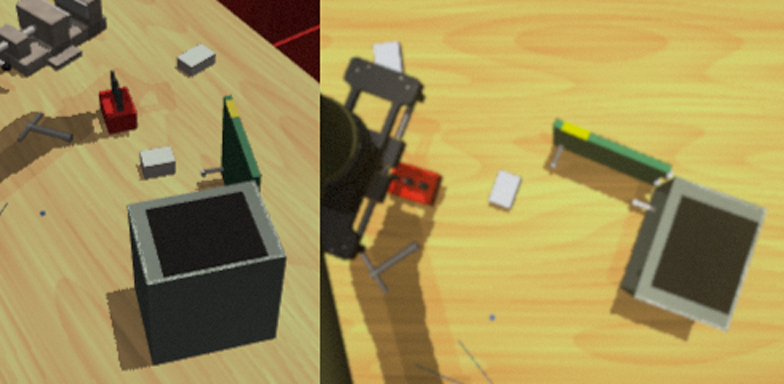

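The door stands about square, with its free edge at (556,125) and the hinge at (667,180). The block at (505,189) is clear of the door, the bystanders are in place and nothing is touched. I'm handing in.

```bash
python3 -c "
from cell import env
print(env.sign_off())"
```

```text
the job is handed in; nothing more can be done
None
```

The job is handed in at about 20 s: the block was pushed to about 217 mm from the hinge line, the catch was pressed and let go, and the door was pushed open to about square (roughly 90°), with the other offcut, chuck key and punch holder looking undisturbed in the last pictures; the sign-off returned no verdict.

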